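# Lock the display case at the pottery stall

### The job

The lid of the wooden brooch display case stands ajar on its spring. With your closed fingertips in the slot of the orange fastener, press the lid fully shut, then, keeping it down, turn the fastener a quarter turn clockwise (seen from above) to its stop so that the lid stays shut on its own, and take your hand away. Only press and turn: do not lift the lid, and leave the pots on and around the case where they stand.

Things in the scene. Friction and masses are not known exactly. Their poses are not given: they have to be found in the camera images.
- case: Fixed wooden display case, 340 mm deep (x from -130 to +210), 300 wide (y), 90 high. Origin on its underside on the table; -x is its front, the side with the fastener, facing roughly to the robot; z up. The lid covers x from -130 to +130, hinged along y at x = +130, z = 90. Behind it is a flat deck, 90 high, with a small vase and an egg cup on it.
- latch (a point): Point fixed to the case, axes as the case: where the slot's floor centre (slot) lies when the lid is shut: x = -78, y = 0, z = 94 mm in the case's frame. The fastener's axis is then upright through it and the fastener's top is 14 mm higher.
- lid (a joint): Lid hinge angle in rad: 0 = fully shut on a hard stop, positive = open. A spring holds it ajar at about 0.17 (front edge 44 mm up); about 5 to 6 N down on the fastener shuts it, and it springs up again unless locked. Locked and released it rests at about 0.01 (front edge 2 to 3 mm up).
- lid_front (a point): Middle of the lid's front edge, on its upper side (lid frame 300 mm wide, 260 mm from hinge to front edge, 16 mm thick, brown wood with clear windows).
- fastener (a joint): Turn of the fastener in rad: 0 = free, 1.571 = locked, both hard stops; grows clockwise seen from above. Starts between 0 and 0.25, stays where left (friction about 0.12 N m). A cam tongue below catches under a striker on the case's front wall, only if the lid is held shut (below about 0.01 rad) while turning; if turned with the lid ajar, the tongue keeps the lid from shutting.
- slot (a point): Centre of the floor of the fastener's slot, on its axis. Black-floored, 28 mm wide, 70 long, 14 deep, ends closed. The frame turns with the fastener and tilts with the lid: y along the slot, x across it, z out of it (up). At joint 0 the slot is parallel to the case's front edge; locked, it points at the front edge. Fingertips smaller than the slot may spin idly at its middle; 15 mm off the axis, swept round it, they turn it.
- lock_mark (a point): Small black mark on the housing at the front edge, to which the locked slot points. The fastener is an orange disc 81 mm across, flush in this square grey metal housing, 104 mm wide and 18 thick, at the middle of the lid's front edge; the mark is 47 mm in front of the fastener's axis, on the housing's top.
- mug_a: Buff stoneware mug, 76 mm across, 85 high, standing beside the case; origin under its centre.
- mug_b: Grey-blue stoneware mug, 76 mm across, 85 high, standing beside the case; origin under its centre.
- bud_vase: Small blue vase, 60 mm across, 95 high, on the rear deck of the case; origin under its centre.
- egg_cup: Stoneware egg cup, 48 mm across, 50 high, on the rear deck of the case; origin under its centre.
- tumbler: Dark stoneware tumbler, 72 mm across, 95 high, standing at one front corner of the case; origin under its centre.
- jug: Small pale milk jug without handle, 64 mm across, 80 high, standing at the other front corner of the case; origin under its centre.

How it is judged:
On the way, in this order (a step that is already met when the one before it is completed fails the run):
1. lid pressed shut by the fingers with the fastener still unturned (value of joint lid below 0.012 rad and value of joint fastener below 0.6 rad and contact force between the fingers and case above 1 N), for 0.1 s.
2. fastener turned to its stop with the lid still down (value of joint lid below 0.02 rad and value of joint fastener above 1.4 rad), for 0.2 s.
At the end, for the whole second after the job is handed in: The lid stays shut by itself (hinge angle below 0.02 rad, front edge less than 5 mm up), the fastener stands within 0.17 rad of its locked stop, both at rest (all of step 2 and velocity of joint each of lid, fastener below 0.05 rad/s); the robot touches nothing.
It fails at once if the lid was lifted (hinge angle above 0.3 rad) (value of joint lid above 0.3 rad).
It fails at once if a pot was moved by more than 20 mm or lifted (distance of any of mug_a, mug_b, bud_vase, egg_cup, tumbler, jug from where it was at the start of the episode above 0.02 m).
It fails at once if a pot was tipped (angle between any of mug_a, mug_b, bud_vase, egg_cup, tumbler, jug's own z axis and vertical above 0.35 rad).
It also fails if it takes over 42 s, if anything falls off the work surface, if the arm or the gripper's body presses on something with over 40 N, if the wrist force passes 120 N, or if a joint passes its speed limit or range.

### The arm

A 6-joint arm with a two-finger parallel gripper is mounted at the origin on the work surface. World frame = base frame: x ahead of the robot, y to its left, z up, the work surface at z = 0. Lengths are in m, angles in rad, forces in N, time in s.
With the tool pointing down it reaches from about 0.35 to 0.975 m from the base axis. Payload 4.9 kg.
Tool frame: the origin (TCP) lies between the finger pads; the fingertips stand 22 mm ahead of it and the grasp point (between the pads) lies 3 mm ahead of it; z points along the fingers, y is the line along which they close (so a half turn about z gives the same grasp; the last joint's range is limited). The gripper opens to 85 mm and grips with 20 to 120 N. Pads are 22 mm wide; open, the fingers measure 114 mm over their backs; the gripper's body (76 mm by 85 mm) begins 54 mm behind the grasp point. The pads swing forward as they close: fully open they stand 13 mm farther back than shut.
Start: joints at [1.068, 0.053, 1.613, -0, 1.476, -0.119], TCP at [0.234, 0.58, 0.253] pointing down, gripper open.
Joint ranges: [-3.01, 3.01], [-1.01, 2.22], [0.06, 2.58], [-1.02, 4.17], [0.09, 2.62], [-3.14, 3.14]. Speed limits (rad/s): [2.57, 2.57, 3.14, 3.14, 3.14, 3.14].

### API

Orientations are given as a unit quaternion [w, x, y, z].
In Python, from plant import state, grab_frame, get_calibration, job_done, recognise, regions_of gives the robot as it stands.
- The arm moves only by the tool apply_moves, never from a script. Its argument "targets" is a list of rows, each an object with "translation": the shift along the tool's x, y, z normalised to -1 to 1, where 1 is 100 mm, a list of three; "twist": the turn about the tool's z normalised to -1 to 1, where 1 is 0.1 rad; "hand": the opening, from 0 (shut) to 1 (fully open). A call has 1 to 8 rows; each row shifts and turns the commanded pose from where the row before left it, along the tool's axes as they then stand; what a row does not reach is not made up. A row lasts 1/10 s, in which the tool goes at most 50 mm and 8.59 degrees, less where a joint would pass 70% of its speed; a pose out of reach is approached as far as the arm can. A call with a number of a shift or a turn outside -1 to 1 is refused whole. A call with a gripper value outside its range is refused whole. The fingers move at their own pace and stop on an object; the grip force is fixed at half the most. Time passes only in rows, so rows that do not move let the fingers close. It gives the time, the measured TCP pose, the force, the opening and the grip force at its end, in the units of the state.
- state(): the state, without advancing time (a new reading comes with each control period).
- grab_frame(name): name is "scene" or "top" or "wrist"; returns the picture (480x640x3 uint8, red, green, blue); there is no depth.
- get_calibration(name): a dict with "camera_matrix" (3x3 intrinsics, pixels), "pose" (4x4, takes a point from camera to world coordinates). Camera axes: x right, y up, looking along -z (the intrinsics and any distortion apply to the point x, -y, -z); pixel columns grow to the right and rows downward; lengths in m; the calibration is good to about 2 mm. A picture is of the moment at which its call begins: read the wrist's pose just before it. get_calibration takes no time and is no camera call; for the wrist camera it gives the pose at the moment of the call.
- job_done(): hands the job in; it is judged then, once.
Trained networks look in the newest picture that a camera, given by its name, has taken for a name from the list of things; names that differ only in an ending like _2 or _b are one class to them, and where a whole thing is asked for, a point or a joint stands for the part that bears it (a point fixed in the world has none). Each returns a list of dicts, best first, with "score" (0 to 1); they miss things now and then, are a little off and sometimes report something else, mostly with a low value. They report only what shows in the picture. A call takes as long as a camera call.
- recognise(camera, query): "point" ([x, y, z] in m, in world coordinates, good to about 4 mm: the middle of the surface that is visible of it).
- regions_of(camera, query): "pixels" (480x640 bool, what is visible of it).
The state is a dict: "time": time; "joint_pos": joint angles; "joint_vel": joint speeds; "joint_efforts": joint torques, N m; "tool_pos": TCP position; "tool_rot": TCP orientation; "contact_force": force on the tool from outside, world axes, zero at the start; "ft_torque": the same for the moment, N m; "gripper_width": opening from 0.0 (shut) to 1.0 (fully open); "grasp_force": force on a finger pad.
Only numpy, scipy, OpenCV 4.12 (cv2) and the standard library are available. Lean on these libraries where they do the work, as an engineer would, in place of code of your own. Each camera call takes 0.05 s, during which the arm holds its last target. There are 200 camera calls.

## Working session

There is one attempt and no reset: what is moved stays moved. The work goes in short steps, Python scripts to look and compute and a tool call to move; the robot and the scene stay as the last step left them, time stands still between calls to the robot, and variables do not carry over. Pictures are saved under pics/ and viewed, at most 10 in all, crops included, and the job is handed in when it is done.

Besides the shell and the picture viewer there is one more tool, called after "Request:" as a command line: name --argument value ..., lists and objects as JSON in quotes. apply_moves: Moves the arm, as the interface text tells. Its arguments: {"type":"object","properties":{"targets":{"type":"array"}},"required":["targets"]}

```bash
mkdir -p pics
python3 - <<'E'
from plant import *
import cv2,numpy as np
s=state();print({k:np.round(v,3).tolist() for k,v in s.items()})
for c in ["scene","top"]:
    f=grab_frame(c);cv2.imwrite(f"pics/{c}1.png",f[:,:,::-1])
    for q in ["slot","lock_mark","lid_front","latch","tumbler","jug","mug_a","bud_vase","egg_cup"]:
        try: print(c,q,[(np.round(d["point"],3).tolist(),round(d["score"],2)) for d in recognise(c,q)[:3]])
        except Exception as e: print(c,q,e)
    print(get_calibration(c)["pose"].round(3).tolist())
E
```

```text
{'time': 0.0, 'joint_pos': [1.068, 0.053, 1.614, 0.0, 1.476, -0.119], 'joint_vel': [-0.001, -0.0, 0.0, 0.0, -0.001, -0.001], 'joint_efforts': [-0.0, -39.366, -37.018, -0.0, 0.007, -0.0], 'tool_pos': [0.234, 0.579, 0.252], 'tool_rot': [-0.0, 0.191, 0.982, -0.001], 'contact_force': [-0.235, 0.476, 0.056], 'ft_torque': [-0.0, 0.036, -0.021], 'grasp_force': 0.0, 'gripper_width': 1.0}
scene slot [([0.466, 0.089, 0.137], 0.62), ([0.726, 0.011, 0.125], 0.41), ([0.592, 0.061, 0.11], 0.39)]
scene lock_mark [([0.551, 0.076, 0.116], 0.66)]
scene lid_front [([0.551, 0.082, 0.121], 0.86)]
scene latch [([0.59, 0.059, 0.109], 0.91)]
scene tumbler [([0.416, -0.121, 0.065], 0.67)]
scene jug [([0.467, 0.088, 0.136], 0.5), ([0.384, 0.295, 0.081], 0.43)]
scene mug_a [([0.56, 0.348, 0.063], 0.74), ([0.582, -0.166, 0.045], 0.67)]
scene bud_vase [([0.715, 0.18, 0.148], 0.55)]
scene egg_cup [([0.73, 0.01, 0.125], 0.85)]
[[0.737, -0.543, 0.403, 1.018], [0.676, 0.582, -0.452, -0.435], [0.01, 0.605, 0.796, 0.958], [0.0, 0.0, 0.0, 1.0]]
top slot [([0.471, 0.092, 0.137], 0.8)]
top lock_mark [([0.545, 0.093, 0.119], 0.67)]
top lid_front [([0.54, 0.09, 0.125], 0.89), ([0.588, -0.17, 0.024], 0.29)]
top latch [([0.567, 0.095, 0.116], 0.56)]
top tumbler [([0.415, -0.133, 0.04], 0.81)]
top jug [([0.382, 0.274, 0.082], 0.88), ([0.59, -0.172, 0.025], 0.39), ([0.544, 0.099, 0.122], 0.27)]
top mug_a [([0.59, -0.168, 0.024], 0.98), ([0.558, 0.346, 0.034], 0.69)]
top bud_vase [([0.7, 0.19, 0.151], 0.82)]
top egg_cup [([0.738, 0.002, 0.119], 0.8)]
[[-0.017, 0.994, -0.11, 0.422], [-1.0, -0.014, 0.023, 0.066], [0.022, 0.11, 0.994, 1.228], [0.0, 0.0, 0.0, 1.0]]
```

View pics/top1.png

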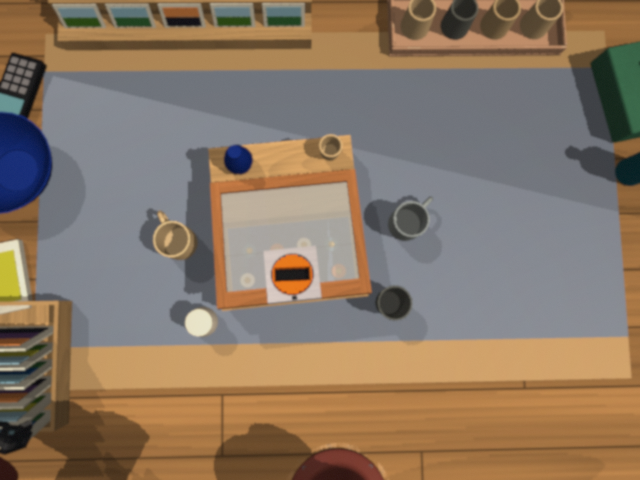

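View pics/scene1.png

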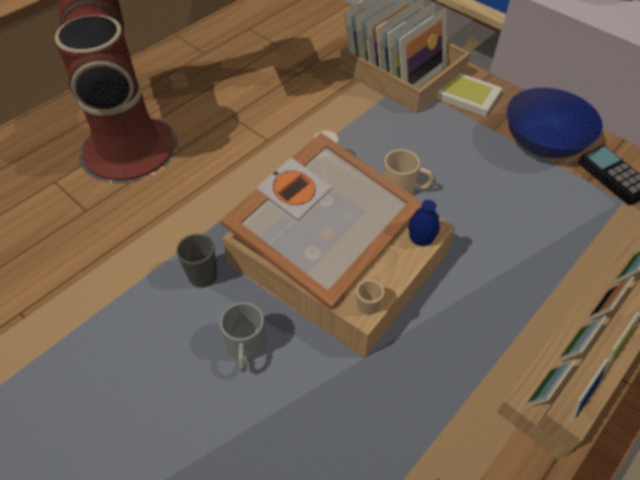

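The pictures show the case yawed slightly, the disc at about top (292,274) and scene (294,188), and the mark at (294,297). Next I'll triangulate the disc and slot from both views.

```bash
cat > h.py <<'E'
from plant import *
import cv2,numpy as np
def P(c,cal=None):
    cal=cal or get_calibration(c);T=np.linalg.inv(cal["pose"])
    return cal["camera_matrix"]@np.diag([1,-1,-1])@T[:3]
def tri(pa,pb,A,B):
    X=cv2.triangulatePoints(A,B,np.float64(pa).reshape(2,1),np.float64(pb).reshape(2,1)).ravel();return X[:3]/X[3]
def ray(px,c,cal=None):
    cal=cal or get_calibration(c);d=np.linalg.inv(cal["camera_matrix"])@[*px,1];R=cal["pose"]
    return R[:3,3],R[:3,:3]@(d*[1,-1,-1])
def atz(px,c,z,cal=None):
    o,d=ray(px,c,cal);return o+d*(z-o[2])/d[2]
def disc(f,seed=None):
    h=cv2.cvtColor(f,cv2.COLOR_RGB2HSV)
    m=((h[...,0]<17)&(h[...,1]>190)&(h[...,2]>150)).astype(np.uint8)
    n,l,st,ce=cv2.connectedComponentsWithStats(m)
    i=max(range(1,n),key=lambda i:st[i,4]) 
    hull=cv2.convexHull(cv2.findContours((l==i).astype(np.uint8),0,1)[0][0])
    M=np.zeros_like(m);cv2.fillConvexPoly(M,hull,1)
    e=cv2.fitEllipse(hull)
    M=cv2.erode(M,np.ones((3,3)))
    dark=((f.max(2)<90)&(M>0)).astype(np.uint8)
    r=cv2.minAreaRect(np.argwhere(dark)[:,::-1].astype(np.float32))
    return st[i,4],e,r
E
python3 - <<'E'
from h import *
R={}
for c in ["scene","top"]:
    f=grab_frame(c);R[c]=disc(f);print(c,R[c])
    g=regions_of(c,"lid_front");
    for d in g[:1]:
        q=d["pixels"].astype(np.uint8);print(d["score"],q.sum(),cv2.minAreaRect(np.argwhere(q)[:,::-1].astype(np.float32)))
X=tri(R["top"][1][0],R["scene"][1][0],P("top"),P("scene"));print("disc",X)
b=cv2.boxPoints(R["top"][2]);w=[atz(p,"top",X[2]-.012)for p in b];print(np.round(w,4))
# mark in top
f=grab_frame("top");x,y=np.int32(R["top"][1][0]);
cv2.imwrite("pics/c.png",cv2.resize(f[y-50:y+50,x-90:x+90,::-1],None,fx=4,fy=4))
print(x,y)
E
```

```text
Traceback (most recent call last):
  File "h.py", line 17, in disc
    i=max(range(1,n),key=lambda i:st[i,4])
ValueError: max() iterable argument is empty
```

```bash
cat > a.py <<'E'
from h import *
f=cv2.imread("pics/scene1.png")[:,:,::-1];g=cv2.imread("pics/top1.png")[:,:,::-1]
print(cv2.cvtColor(f[176:180,285:300:4].copy(),cv2.COLOR_RGB2HSV)[0],cv2.cvtColor(g[262:264,285:300:4].copy(),cv2.COLOR_RGB2HSV)[0])
print("wood",cv2.cvtColor(g[297:298,230:260:9].copy(),cv2.COLOR_RGB2HSV)[0], "dark",f[186:190:2,292],g[272:276:2,292])
R={}
for c in ["scene","top"]:
    f=cv2.imread(f"pics/{c}1.png")[:,:,::-1].copy();R[c]=disc(f);print(c,R[c])
X=tri(R["top"][1][0],R["scene"][1][0],P("top"),P("scene"));print("disc",X)
b=cv2.boxPoints(R["top"][2]);w=[atz(p,"top",X[2]-.012)for p in b];print(np.round(w,4))
x,y=np.int32(R["top"][1][0]);print(x,y)
cv2.imwrite("pics/c.png",cv2.resize(g[y-50:y+50,x-90:x+90,::-1],None,fx=4,fy=4))
E
sed -i 's/h\[...,1\]>190)&(h\[...,2\]>150/h[...,1]>200)\&(h[...,2]>120/' h.py; python3 a.py
```

```text
[[ 12 170 183]
 [ 12 166 184]
 [ 12 169 183]
 [ 11 160 153]] [[ 14 222 232]
 [ 14 224 232]
 [ 14 222 233]
 [ 14 223 232]]
wood [[ 12 166 186]
 [ 13 166 187]
 [ 12 166 191]
 [ 13 165 188]] dark [[66 51 42]
 [61 49 40]] [[28 28 27]
 [27 27 26]]Traceback (most recent call last):
  File "a.py", line 7, in <module>
    f=cv2.imread(f"pics/{c}1.png")[:,:,::-1].copy();R[c]=disc(f);print(c,R[c])
                                                         ~~~~^^^
  File "h.py", line 17, in disc
    i=max(range(1,n),key=lambda i:st[i,4])
ValueError: max() iterable argument is empty
```

```bash
sed -i 's/def disc(f,seed=None):/def disc(f,seed,smin):/; s/h\[...,1\]>200)/h[...,1]>smin)/; s/^    n,l,st/    w=np.zeros_like(m);w[seed[1]-30:seed[1]+30,seed[0]-30:seed[0]+30]=1;m*=w\n    n,l,st/' h.py
sed -i 's/disc(f)/disc(f,*{"scene":((294,188),140),"top":((292,274),195)}[c])/' a.py; python3 a.py
```

```text
[[ 12 170 183]
 [ 12 166 184]
 [ 12 169 183]
 [ 11 160 153]] [[ 14 222 232]
 [ 14 224 232]
 [ 14 222 233]
 [ 14 223 232]]
wood [[ 12 166 186]
 [ 13 166 187]
 [ 12 166 191]
 [ 13 165 188]] dark [[66 51 42]
 [61 49 40]] [[28 28 27]
 [27 27 26]]
scene (np.int32(691), ((293.7230224609375, 187.58477783203125), (31.514362335205078, 40.19160079956055), 100.70216369628906), ((293.08197021484375, 188.59835815429688), (9.218655586242676, 25.479341506958008), 50.19443130493164))
top (np.int32(764), ((291.7857666015625, 274.1972351074219), (37.795440673828125, 38.92056655883789), 81.81527709960938), ((291.9967956542969, 273.92010498046875), (10.79137134552002, 32.37411117553711), 87.70938873291016))
disc [0.47196308 0.0892056  0.13688325]
[[0.4828 0.1213 0.1249]
 [0.4844 0.057  0.1249]
 [0.463  0.0565 0.1249]
 [0.4614 0.1206 0.1249]]
291 274
```

View pics/c.png

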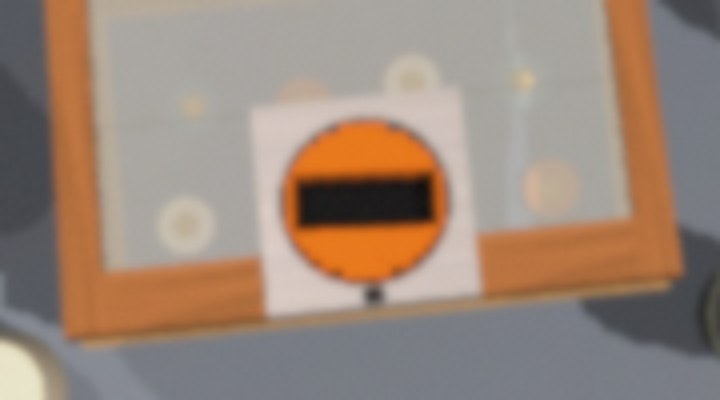

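The slot is turned about 0.06 rad clockwise from the front edge, and the disc centre is near (0.472, 0.089, 0.137). I'll close the fingers, twist the tool to line it up with the slot, and move above it.

Request:
apply_moves --targets '[{"translation": [0, 0, 0], "twist": -1, "hand": 0}, {"translation": [0, 0, 0], "twist": -1, "hand": 0}, {"translation": [0, 0, 0], "twist": -1, "hand": 0}, {"translation": [0, 0, 0], "twist": -1, "hand": 0}, {"translation": [-0.2, -0.42, 0], "twist": 0, "hand": 0}, {"translation": [-0.2, -0.42, 0], "twist": 0, "hand": 0}, {"translation": [-0.2, -0.42, 0], "twist": 0, "hand": 0}, {"translation": [-0.2, -0.42, 0], "twist": 0, "hand": 0}]'

```text
time: 1.85
tool_pos: [0.3171, 0.4113, 0.2534]
tool_rot: [0.0, -0.008, 1.0, 0.0]
contact_force: [1.3, 0.2, -0.6]
gripper_width: -0.0
grasp_force: 0.0
```

Request:
apply_moves --targets '[{"translation": [-0.2, -0.42, 0], "twist": 0, "hand": 0}, {"translation": [-0.2, -0.42, 0], "twist": 0, "hand": 0}, {"translation": [-0.2, -0.42, 0], "twist": 0, "hand": 0}, {"translation": [-0.2, -0.42, 0], "twist": 0, "hand": 0}, {"translation": [-0.2, -0.42, 0], "twist": 0, "hand": 0}, {"translation": [-0.2, -0.42, 0], "twist": 0, "hand": 0}, {"translation": [0, 0, 0], "twist": 0, "hand": 0}, {"translation": [0, 0, 0], "twist": 0, "hand": 0}]'

```text
time: 2.65
tool_pos: [0.4411, 0.162, 0.2534]
tool_rot: [-0.0, -0.007, 1.0, 0.0]
contact_force: [0.1, -0.4, 0.5]
gripper_width: -0.001
grasp_force: 0.0
```

Run:
```python
from h import *
s=state();print({k:np.round(s[k],4).tolist() for k in["time","tool_pos","tool_rot","joint_pos","contact_force","gripper_width"]})
f=grab_frame("wrist");cv2.imwrite("pics/w1.png",f[:,:,::-1]);c=get_calibration("wrist")
np.savez("w1.npz",K=c["camera_matrix"],T=c["pose"]);print(c["pose"].round(3).tolist())
for q in["slot","lock_mark"]:print(q,[(np.round(d["point"],4).tolist(),round(d["score"],2)) for d in recognise("wrist",q)[:2]])
```

```text
{'time': 2.65, 'tool_pos': [0.4411, 0.162, 0.2534], 'tool_rot': [-0.0, -0.0068, 1.0, 0.0002], 'joint_pos': [0.1932, -0.3334, 1.9607, 0.0005, 1.5142, -1.3911], 'contact_force': [0.0871, -0.4153, 0.4634], 'gripper_width': -0.0013}
[[-0.015, -0.961, -0.276, 0.37], [1.0, -0.015, -0.004, 0.161], [0.0, -0.276, 0.961, 0.374], [0.0, 0.0, 0.0, 1.0]]
slot [([0.4784, 0.0876, 0.1402], 0.85)]
lock_mark [([0.471, 0.0771, 0.1335], 0.94), ([0.4794, 0.0888, 0.139], 0.21)]
```

View pics/w1.png

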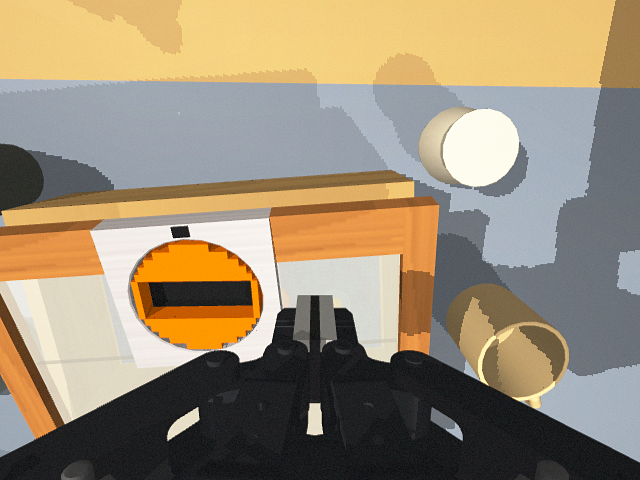

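The wrist view shows the disc near (196,295), the mark at (180,232), and the slot's long sides nearly parallel to the image rows. I'll combine all three views.

Run:
```python
from h import *
d=np.load("w1.npz");cal=dict(camera_matrix=d["K"],pose=d["T"])
f=cv2.imread("pics/w1.png")[:,:,::-1].copy()
h=cv2.cvtColor(f,cv2.COLOR_RGB2HSV);m=np.zeros(f.shape[:2],np.uint8)
m[235:355,125:270]=((h[...,0]<22)&(h[...,1]>200))[235:355,125:270]
hull=cv2.convexHull(np.argwhere(m)[:,::-1].astype(np.int32));e=cv2.fitEllipse(hull);print(e,d["K"].round(1).tolist())
obs=[((e[0]),"wrist",cal),((291.79,274.2),"top",None),((293.72,187.58),"scene",None)]
def solve(sel):
    A=np.zeros((3,3));b=np.zeros(3)
    for p,c,k in sel:
        o,v=ray(p,c,k);v=v/np.linalg.norm(v);Q=np.eye(3)-np.outer(v,v);A+=Q;b+=Q@o
    return np.linalg.solve(A,b)
print("all",solve(obs),"ws",solve([obs[0],obs[2]]),"wt",solve(obs[:2]))
for z in(.137,.141,.145):print(z,[np.round(atz(p,c,z,k)[:2],4) for p,c,k in obs])
# slot edges: upper rim front edge, and directions
z=.138
for n,a,b in[("slot_near",(150,318),(257,306)),("front top edge",(2,234),(438,200)),("mark",(180,232),(180,232)),("housing",(92,228),(270,209))]:
    A,B=atz(a,"wrist",z,cal),atz(b,"wrist",z,cal);print(n,A.round(4),B.round(4),np.arctan2(*(B-A)[[1,0]]) if n!="mark" else"")
r=f[225:360,125:275,::-1];cv2.imwrite("pics/w1c.png",cv2.resize(r,None,fx=4,fy=4,interpolation=0))
```

```text
((196.1588134765625, 294.70721435546875), (107.75125122070312, 132.8127899169922), 105.84554290771484) [[395.8, 0.0, 314.5], [0.0, 395.8, 245.6], [0.0, 0.0, 1.0]]
all [0.47209079 0.08814329 0.13831491] ws [0.47242785 0.08757404 0.13840662] wt [0.47105258 0.08829491 0.14123451]
0.137 [array([0.4723, 0.0863]), array([0.4718, 0.089 ]), array([0.4722, 0.0893])]
0.141 [array([0.4706, 0.0876]), array([0.4716, 0.0889]), array([0.4748, 0.0868])]
0.145 [array([0.4689, 0.0889]), array([0.4714, 0.0888]), array([0.4775, 0.0842])]
slot_near [0.4888 0.0553 0.138 ] [0.4792 0.1257 0.138 ] 1.706826081249086
front top edge [ 0.4333 -0.0303  0.138 ] [0.4081 0.2363 0.138 ] 1.6648977613227878
mark [0.4303 0.0795 0.138 ] [0.4303 0.0795 0.138 ] 
housing [0.4286 0.0257 0.138 ] [0.4152 0.1351 0.138 ] 1.6934007867725285
```

View pics/w1c.png

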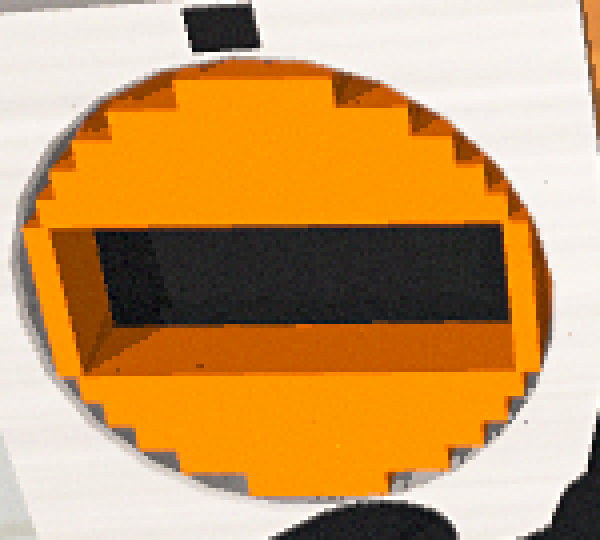

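Run:
```python
from h import *
d=np.load("w1.npz");cal=dict(camera_matrix=d["K"],pose=d["T"])
a=.163;yaw=.09;ex=np.array([np.cos(yaw),np.sin(yaw),0]);n=np.array([*(ex*np.sin(a))[:2],np.cos(a)])
C=np.array([.471,.0885,.141])
def pl(x,y):
    o,v=ray((125+x/4,225+y/4),"wrist",cal);return o+v*(n@(C-o))/(n@v)
p=[pl(*q)for q in[(50,228),(505,224),(516,372),(82,374)]]
print(np.round(p,4),"centre",np.mean(p,0).round(4))
for i,j in[(0,1),(3,2),(0,3),(1,2)]:
    v=p[j]-p[i];print(np.linalg.norm(v).round(4),np.arctan2(v[1],v[0]).round(3))
M=pl(222,28);v=M-C;print("mark",M.round(4),np.linalg.norm(v),np.arctan2(v[1],v[0]))
q=[pl((x-125)*4,(y-225)*4) for x,y in[(2,234),(438,200)]];v=q[1]-q[0];print("front",np.round(q,4),np.arctan2(v[1],v[0]),np.linalg.norm(v))
```

```text
[[0.4617 0.0522 0.1431]
 [0.4602 0.1231 0.1422]
 [0.488  0.1234 0.1377]
 [0.489  0.0526 0.1386]] centre [0.4747 0.0878 0.1404]
0.071 1.591
0.0709 1.585
0.0276 0.013
0.0281 0.011
mark [0.4277 0.0833 0.1482] 0.04415465303705218 -3.022587713858272
front [[ 0.4302 -0.0211  0.1493]
 [ 0.4063  0.2326  0.1495]] 1.665030814403919 0.25487329189561836
```

The slot rim measures 71×28 mm, with its centre near (0.474, 0.088, 0.140) at an angle of 1.588. The tool already stands at 1.584. I'll move to 15 mm on the −y side of the axis and come down to just above the rim.

Request:
apply_moves --targets '[{"translation": [-0.1, -0.3, 0], "twist": 0, "hand": 0}, {"translation": [-0.1, -0.3, 0], "twist": 0, "hand": 0}, {"translation": [-0.1, -0.3, 0], "twist": 0, "hand": 0}, {"translation": [0, 0, 0.25], "twist": 0, "hand": 0}, {"translation": [0, 0, 0.25], "twist": 0, "hand": 0}, {"translation": [0, 0, 0.25], "twist": 0, "hand": 0}, {"translation": [0, 0, 0], "twist": 0, "hand": 0}, {"translation": [0, 0, 0], "twist": 0, "hand": 0}]'

```text
time: 3.6
tool_pos: [0.472, 0.0744, 0.1784]
tool_rot: [-0.0, -0.009, 1.0, 0.0]
contact_force: [-0.1, -0.1, 0.2]
gripper_width: 0.002
grasp_force: 0.0
```

```bash
cat > s.py <<'E'
from h import *
s=state();print({k:np.round(s[k],4).tolist() for k in["time","tool_pos","tool_rot","contact_force","ft_torque"]})
q=s["tool_rot"];print("phi",2*np.arctan2(q[2],q[1])-np.pi/2)
E
python3 s.py;python3 - <<'E'
from h import *
f=grab_frame("wrist");cv2.imwrite("pics/w2.png",f[:,:,::-1]);c=get_calibration("wrist")
np.savez("w2.npz",K=c["camera_matrix"],T=c["pose"])
E
```

```text
{'time': 3.6, 'tool_pos': [0.472, 0.0744, 0.1784], 'tool_rot': [-0.0004, -0.0091, 1.0, 0.0001], 'contact_force': [-0.0537, -0.0578, 0.168], 'ft_torque': [-0.0287, -0.0526, -0.0162]}
phi 1.5889852882885833
```

View pics/w2.png

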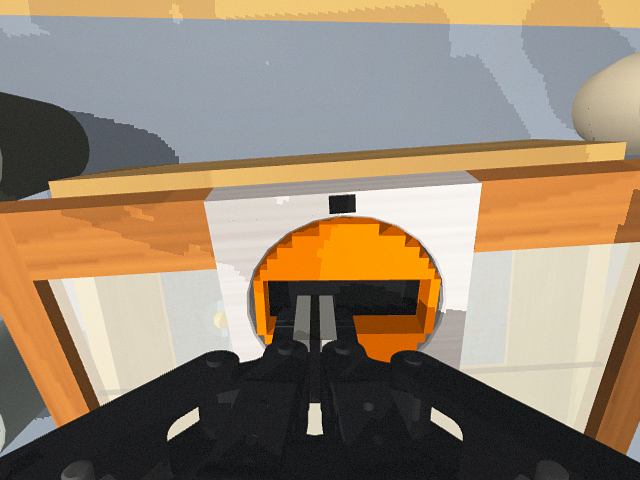

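Run:
```python
from h import *
d=np.load("w2.npz");cal=dict(camera_matrix=d["K"],pose=d["T"])
a=.163;yaw=.094;n=np.array([np.cos(yaw)*np.sin(a),np.sin(yaw)*np.sin(a),np.cos(a)])
C=np.array([.4738,.088,.1404])
for p in[(267,281),(419,281),(423.5,333),(342,204)]:
    o,v=ray(p,"wrist",cal);print(p,(o+v*(n@(C-o))/(n@v)).round(4))
for q in[(.461,.0744,.1564),(.483,.0744,.1564),(.461,.0844,.1564)]:
    u=P("wrist",cal)@[*q,1];print(q,(u[:2]/u[2]).round(1))
f=cv2.imread("pics/w2.png")[255:375,230:450];cv2.imwrite("pics/w2c.png",cv2.resize(f,None,fx=3.6,fy=3.6,interpolation=0))
```

```text
(267, 281) [0.4634 0.0533 0.1426]
(419, 281) [0.4626 0.1183 0.1418]
(423.5, 333) [0.4898 0.124  0.1372]
(342, 204) [0.4288 0.0836 0.1478]
(0.461, 0.0744, 0.1564) [316.8 288.9]
(0.483, 0.0744, 0.1564) [315.8 339.2]
(0.461, 0.0844, 0.1564) [342.4 289.3]
```

View pics/w2c.png

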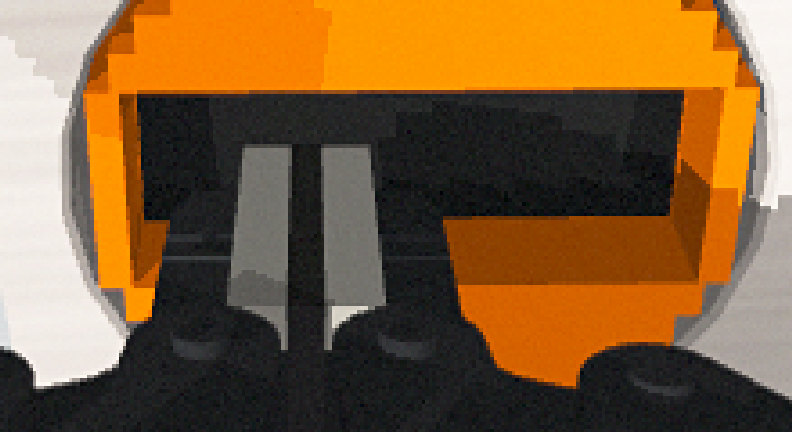

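The fingertips sit over the slot, close to its front rim. I'll shift 2.5 mm back and 1.5 mm along, then enter slowly.

Request:
apply_moves --targets '[{"translation": [-0.025, -0.015, 0], "twist": 0, "hand": 0}, {"translation": [0, 0, 0.08], "twist": 0, "hand": 0}, {"translation": [0, 0, 0.06], "twist": 0, "hand": 0}, {"translation": [0, 0, 0.06], "twist": 0, "hand": 0}, {"translation": [0, 0, 0], "twist": 0, "hand": 0}, {"translation": [0, 0, 0], "twist": 0, "hand": 0}]'

```text
time: 4.25
tool_pos: [0.4745, 0.0718, 0.1579]
tool_rot: [-0.0, -0.008, 1.0, 0.0]
contact_force: [0.2, -0.6, 0.8]
gripper_width: 0.002
grasp_force: 0.0
```

```bash
python3 s.py
```

```text
{'time': 4.25, 'tool_pos': [0.4745, 0.0718, 0.1579], 'tool_rot': [-0.0004, -0.008, 1.0, 0.0], 'contact_force': [0.1532, -0.6325, 0.8167], 'ft_torque': [0.0103, 0.0288, -0.0491]}
phi 1.5868753005851914
```

Request:
apply_moves --targets '[{"translation": [0.005, 0, 0.05], "twist": 0, "hand": 0}, {"translation": [0.005, 0, 0.05], "twist": 0, "hand": 0}, {"translation": [0.005, 0, 0.05], "twist": 0, "hand": 0}, {"translation": [0, 0, 0], "twist": 0, "hand": 0}]'

```text
time: 4.65
tool_pos: [0.4729, 0.0718, 0.1425]
tool_rot: [-0.001, -0.008, 1.0, -0.0]
contact_force: [0.1, -0.3, 1.5]
gripper_width: 0.0
grasp_force: 0.7
```

```bash
python3 s.py
```

```text
{'time': 4.65, 'tool_pos': [0.4729, 0.0718, 0.1425], 'tool_rot': [-0.0005, -0.0081, 1.0, -0.0], 'contact_force': [0.14, -0.3026, 1.4863], 'ft_torque': [-0.0536, 0.0451, -0.0181]}
phi 1.586979360614961
```

Request:
apply_moves --targets '[{"translation": [0.01, 0, 0.05], "twist": 0, "hand": 0}, {"translation": [0.01, 0, 0.05], "twist": 0, "hand": 0}, {"translation": [0.01, 0, 0.05], "twist": 0, "hand": 0}, {"translation": [0.01, 0, 0.05], "twist": 0, "hand": 0}, {"translation": [0, 0, 0.03], "twist": 0, "hand": 0}, {"translation": [0, 0, 0], "twist": 0, "hand": 0}]'

```text
time: 5.25
tool_pos: [0.4696, 0.0718, 0.1203]
tool_rot: [0.0, -0.008, 1.0, 0.0]
contact_force: [2.3, 0.7, 3.7]
gripper_width: -0.001
grasp_force: 2.3
```

```bash
python3 s.py
```

```text
{'time': 5.25, 'tool_pos': [0.4696, 0.0718, 0.1203], 'tool_rot': [0.0004, -0.0081, 1.0, 0.0], 'contact_force': [2.2862, 0.7148, 3.6684], 'ft_torque': [-0.0757, -0.4319, 0.0008]}
phi 1.5869437496683778
```

Request:
apply_moves --targets '[{"translation": [-0.015, 0, 0.02], "twist": 0, "hand": 0}, {"translation": [0, 0, 0.02], "twist": 0, "hand": 0}, {"translation": [0, 0, 0], "twist": 0, "hand": 0}, {"translation": [0, 0, 0], "twist": 0, "hand": 0}]'

```text
time: 5.65
tool_pos: [0.4697, 0.0718, 0.116]
tool_rot: [-0.002, -0.008, 1.0, -0.0]
contact_force: [-1.2, -0.8, 5.7]
gripper_width: -0.002
grasp_force: 2.8
```

```bash
python3 s.py
```

```text
{'time': 5.65, 'tool_pos': [0.4697, 0.0718, 0.116], 'tool_rot': [-0.0017, -0.0081, 1.0, -0.0001], 'contact_force': [-1.2059, -0.824, 5.7098], 'ft_torque': [-0.1002, 0.2824, -0.0462]}
phi 1.5870835598120543
```

Request:
apply_moves --targets '[{"translation": [0.005, 0, 0.015], "twist": 0, "hand": 0}, {"translation": [0, 0, 0.015], "twist": 0, "hand": 0}, {"translation": [0, 0, 0], "twist": 0, "hand": 0}, {"translation": [0, 0, 0], "twist": 0, "hand": 0}]'

```text
time: 6.05
tool_pos: [0.4699, 0.0718, 0.1158]
tool_rot: [-0.002, -0.008, 1.0, -0.0]
contact_force: [-7.1, -1.3, 19.2]
gripper_width: -0.001
grasp_force: 9.6
```

```bash
python3 s.py
```

```text
{'time': 6.05, 'tool_pos': [0.4699, 0.0718, 0.1158], 'tool_rot': [-0.0015, -0.0083, 1.0, -0.0002], 'contact_force': [-7.0995, -1.3186, 19.1914], 'ft_torque': [-0.0674, 1.4386, 0.0477]}
phi 1.58742154167662
```

The lid is hard down at TCP z 0.1158 with 19 N. I'll start turning about the axis.

Request:
apply_moves --targets '[{"translation": [0.0155, 0.0008, 0], "twist": 1, "hand": 0}, {"translation": [0.0155, 0.0008, 0], "twist": 1, "hand": 0}, {"translation": [0.0155, 0.0008, 0], "twist": 1, "hand": 0}, {"translation": [0.0155, 0.0008, 0], "twist": 1, "hand": 0}]'

```text
time: 6.45
tool_pos: [0.4666, 0.0726, 0.1159]
tool_rot: [0.003, 0.193, 0.981, 0.0]
contact_force: [5.4, -2.9, 9.4]
gripper_width: -0.001
grasp_force: 6.1
```

```bash
python3 s.py
```

```text
{'time': 6.45, 'tool_pos': [0.4666, 0.0726, 0.1159], 'tool_rot': [0.0031, 0.1926, 0.9813, 0.0001], 'contact_force': [5.4111, -2.8725, 9.3857], 'ft_torque': [-0.4215, -0.7366, 0.0744]}
phi 1.1830713236550867
```

Request:
apply_moves --targets '[{"translation": [0.0155, 0.0008, 0.015], "twist": 1, "hand": 0}, {"translation": [0.0155, 0.0008, 0.01], "twist": 1, "hand": 0}, {"translation": [0.0155, 0.0008, 0], "twist": 1, "hand": 0}, {"translation": [0.0155, 0.0008, 0], "twist": 1, "hand": 0}]'

```text
time: 6.85
tool_pos: [0.4627, 0.0742, 0.1158]
tool_rot: [0.005, 0.383, 0.924, -0.001]
contact_force: [0.3, -9.7, 19.9]
gripper_width: 0.003
grasp_force: 11.3
```

```bash
python3 s.py
```

```text
{'time': 6.85, 'tool_pos': [0.4627, 0.0742, 0.1158], 'tool_rot': [0.0048, 0.3834, 0.9236, -0.0012], 'contact_force': [0.3236, -9.7311, 19.9194], 'ft_torque': [-1.6664, 0.0309, 0.0882]}
phi 0.7837435270858744
```

Request:
apply_moves --targets '[{"translation": [0.0155, 0.0008, 0], "twist": 1, "hand": 0}, {"translation": [0.0155, 0.0008, 0], "twist": 1, "hand": 0}, {"translation": [0.0155, 0.0008, 0], "twist": 1, "hand": 0}, {"translation": [0.0155, 0.0008, 0], "twist": 1, "hand": 0}]'

```text
time: 7.25
tool_pos: [0.458, 0.0777, 0.1157]
tool_rot: [0.004, 0.559, 0.829, -0.003]
contact_force: [-7.5, -16.7, 25.7]
gripper_width: 0.003
grasp_force: 13.8
```

```bash
python3 s.py
```

```text
{'time': 7.25, 'tool_pos': [0.458, 0.0777, 0.1157], 'tool_rot': [0.0044, 0.5592, 0.829, -0.0034], 'contact_force': [-7.5126, -16.7123, 25.6849], 'ft_torque': [-2.8389, 1.0784, 0.0468]}
phi 0.3839806673064263
```

Request:
apply_moves --targets '[{"translation": [0.025, 0.0008, 0], "twist": 1, "hand": 0}, {"translation": [0.025, 0.0008, 0], "twist": 1, "hand": 0}, {"translation": [0.025, 0.0008, 0], "twist": 1, "hand": 0}, {"translation": [0, 0, 0], "twist": 0, "hand": 0}]'

```text
time: 7.65
tool_pos: [0.4572, 0.0859, 0.1157]
tool_rot: [0.005, 0.676, 0.737, -0.0]
contact_force: [-0.2, -10.5, 21.2]
gripper_width: 0.003
grasp_force: 15.1
```

```bash
python3 s.py
python3 - <<'E'
from h import *
f=grab_frame("wrist");cv2.imwrite("pics/w3.png",f[:,:,::-1])
E
```

```text
{'time': 7.65, 'tool_pos': [0.4572, 0.0859, 0.1157], 'tool_rot': [0.0052, 0.6761, 0.7368, -0.0004], 'contact_force': [-0.1921, -10.5089, 21.1627], 'ft_torque': [-1.9327, 0.1838, 0.0002]}
phi 0.08597351763198247
```

View pics/w3.png

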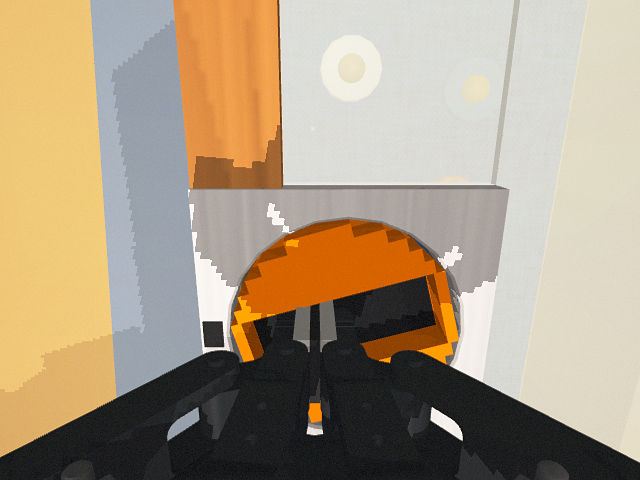

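The slot still lags about 0.26 rad behind the fingers. I'll keep sweeping and watch the force.

Request:
apply_moves --targets '[{"translation": [0.02, 0, 0], "twist": 0.5, "hand": 0}, {"translation": [0.02, 0, 0], "twist": 0.5, "hand": 0}, {"translation": [0.02, 0, 0], "twist": 0, "hand": 0}, {"translation": [0, 0, 0], "twist": 0, "hand": 0}]'

```text
time: 8.1
tool_pos: [0.4587, 0.0901, 0.1158]
tool_rot: [0.009, 0.711, 0.703, 0.0]
contact_force: [7.0, -18.5, 14.9]
gripper_width: -0.001
grasp_force: 17.0
```

```bash
python3 s.py
```

```text
{'time': 8.1, 'tool_pos': [0.4587, 0.0901, 0.1158], 'tool_rot': [0.0087, 0.7114, 0.7027, 0.0001], 'contact_force': [7.0175, -18.521, 14.8915], 'ft_torque': [-3.1067, -1.0639, -0.0185]}
phi -0.012265885032245016
```

Request:
apply_moves --targets '[{"translation": [0.02, 0.01, 0.01], "twist": 0, "hand": 0}, {"translation": [0.02, 0, 0], "twist": 0, "hand": 0}, {"translation": [0, 0, 0], "twist": 0, "hand": 0}]'

```text
time: 8.4
tool_pos: [0.459, 0.0906, 0.1157]
tool_rot: [0.011, 0.711, 0.703, -0.005]
contact_force: [-1.4, -34.8, 25.5]
gripper_width: 0.003
grasp_force: 24.7
```

```bash
python3 s.py
python3 - <<'E'
from h import *
f=grab_frame("wrist");cv2.imwrite("pics/w4.png",f[:,:,::-1])
E
```

```text
{'time': 8.4, 'tool_pos': [0.459, 0.0906, 0.1157], 'tool_rot': [0.0106, 0.711, 0.7031, -0.0047], 'contact_force': [-1.4403, -34.7699, 25.5255], 'ft_torque': [-5.4997, 0.1907, 0.0018]}
phi -0.011126332819210605
```

View pics/w4.png

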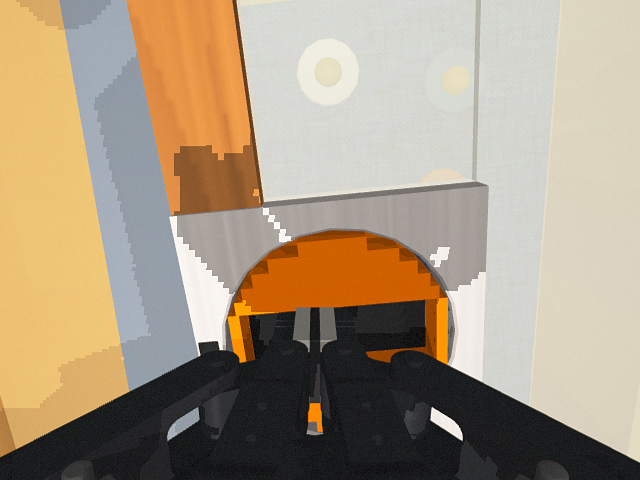

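The slot is now parallel to the housing sides, and the lateral force jumped to 35 N without any motion, so the fastener is at its stop. I'll unload and withdraw straight up.

Request:
apply_moves --targets '[{"translation": [-0.02, 0, -0.02], "twist": 0, "hand": 0}, {"translation": [-0.02, 0, -0.02], "twist": 0, "hand": 0}, {"translation": [-0.015, 0, -0.02], "twist": 0, "hand": 0}, {"translation": [0, 0, -0.02], "twist": 0, "hand": 0}, {"translation": [0, 0, 0], "twist": 0, "hand": 0}]'

```text
time: 8.95
tool_pos: [0.4564, 0.0896, 0.1182]
tool_rot: [0.005, 0.712, 0.702, -0.001]
contact_force: [8.5, -13.9, -0.8]
gripper_width: -0.0
grasp_force: 7.4
```

```bash
python3 s.py
```

```text
{'time': 8.95, 'tool_pos': [0.4564, 0.0896, 0.1182], 'tool_rot': [0.0049, 0.7117, 0.7025, -0.0012], 'contact_force': [8.506, -13.927, -0.7931], 'ft_torque': [-2.3275, -1.4877, -0.0079]}
phi -0.013065584831031929
```

Request:
apply_moves --targets '[{"translation": [-0.015, 0.015, 0], "twist": 0, "hand": 0}, {"translation": [-0.01, 0.01, 0], "twist": 0, "hand": 0}, {"translation": [0, 0, 0], "twist": 0, "hand": 0}]'

```text
time: 9.25
tool_pos: [0.4568, 0.0893, 0.1178]
tool_rot: [0.001, 0.712, 0.702, -0.002]
contact_force: [1.4, -5.5, 4.3]
gripper_width: -0.008
grasp_force: 5.8
```

```bash
python3 s.py
```

```text
{'time': 9.25, 'tool_pos': [0.4568, 0.0893, 0.1178], 'tool_rot': [0.0007, 0.7117, 0.7024, -0.0016], 'contact_force': [1.4364, -5.5433, 4.2552], 'ft_torque': [-1.0076, -0.1012, 0.0094]}
phi -0.013146990546285542
```

Request:
apply_moves --targets '[{"translation": [-0.01, 0, -0.02], "twist": 0, "hand": 0}, {"translation": [-0.005, 0, -0.03], "twist": 0, "hand": 0}, {"translation": [0, 0, -0.05], "twist": 0, "hand": 0}, {"translation": [0, 0, -0.1], "twist": 0, "hand": 0}, {"translation": [0, 0, -0.3], "twist": 0, "hand": 0}, {"translation": [0, 0, -0.4], "twist": 0, "hand": 0}, {"translation": [0, 0, 0], "twist": 0, "hand": 0}, {"translation": [0, 0, 0], "twist": 0, "hand": 0}]'

```text
time: 10.05
tool_pos: [0.4577, 0.0897, 0.21]
tool_rot: [0.001, 0.712, 0.703, 0.002]
contact_force: [-0.2, -0.2, -0.8]
gripper_width: 0.0
grasp_force: 0.0
```

```bash
python3 s.py
python3 - <<'E'
from h import *
f=grab_frame("wrist");cv2.imwrite("pics/w5.png",f[:,:,::-1])
E
```

```text
{'time': 10.05, 'tool_pos': [0.4577, 0.0897, 0.21], 'tool_rot': [0.0008, 0.7115, 0.7026, 0.0016], 'contact_force': [-0.2462, -0.2094, -0.7957], 'ft_torque': [-0.0194, 0.0137, -0.0341]}
phi -0.012609185681368595
```

View pics/w5.png

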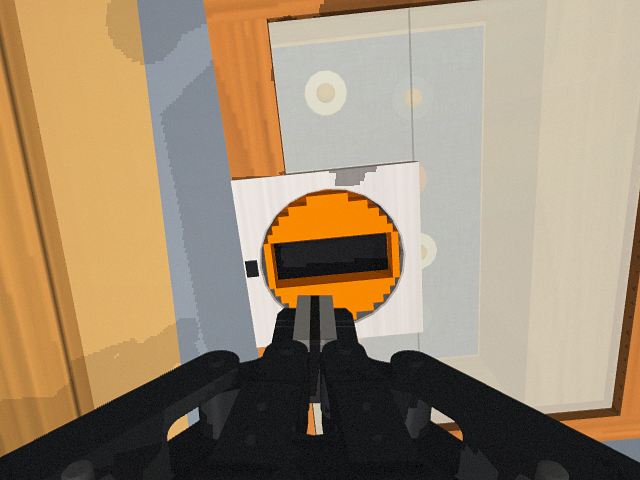

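The slot points at the mark at (251,268), parallel to the housing sides. The lid looks flush and the hand is clear.

```bash
python3 -c "
from plant import *
print(job_done())"
```

```text
the job is handed in; nothing more can be done
None
```

I pressed the lid shut, turned the fastener clockwise to its stop and took the hand away. In the last wrist picture the slot points at the lock mark and the lid looks flush. I handed the job in at about 10 s; no verdict came back.

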